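Quick-check a cell under a bayonet contact cap held at half turn

ROBOT

A 6-joint arm with a two-finger parallel gripper is mounted at the origin on the work surface. World frame = base frame: x ahead of the robot, y to its left, z up, the work surface at z = 0. Lengths are in m, angles in rad, forces in N, time in s.
With the tool pointing down it reaches from about 0.3 to 0.775 m from the base axis. Payload 14.6 kg.
Tool frame: the origin (TCP) lies at the very end of the fingers, on their centre line; the grasp point (between the pads) lies 19 mm behind it; z points along the fingers, y is the line along which they close (so a half turn about z gives the same grasp; the last joint's range is limited). The gripper opens to 94 mm and grips with 3 to 60 N. Pads are 16 mm wide; open, the fingers measure 119 mm over their backs; the gripper's body (75 mm by 177 mm) begins 78 mm behind the grasp point.
Start: joints at [1.162, 0.3, 1.521, -0, 1.321, -0.067], TCP at [0.184, 0.518, 0.205] pointing down, gripper open.
Joint ranges: [-3.03, 3.03], [-0.79, 2.21], [0.23, 2.52], [-1.04, 4.18], [0, 3.07], [-2.55, 2.55]. Speed limits (rad/s): [2.22, 2.22, 2.57, 3.14, 3.14, 3.14].

INTERFACE

Orientations are given as [roll, pitch, yaw] about the fixed x, y, z axes, in that order (R = Rz(yaw) Ry(pitch) Rx(roll)).
In Python, from station import ctrl, cams gives the robot as it stands. The module is installed in compiled form; this text tells all that it offers.
- The arm moves only by the tool arm_command, never from a script. Its argument "plan" is a list that holds one entry, the list of rows, each a list of 7 numbers: the shift along the tool's x, y, z in normalised numbers (1 is 1000 mm), then the turn, a rotation vector about the tool's x, y, z in fractions of the full range, 1 being 180 degrees, then the closure, from -1 (fully open) to 1 (shut). A call has 1 to 12 rows; each row is the pose to reach, as a shift and turn from the pose commanded when the call began, along the tool's axes at that moment; what a row does not reach only later rows make up. A row lasts 1/10 s, in which the tool goes at most 50 mm and 8.59 degrees, less where a joint would pass 70% of its speed; a pose out of reach is approached as far as the arm can. Shift and turn numbers lie between -1 and 1, and a call with a number outside is refused. A call with a gripper value outside its range is refused whole. The fingers move at their own pace and stop on an object; "squeeze" is the grip in N (left out, the last holds). Time passes only in rows, so rows that repeat a pose let the fingers close. It gives the time, the measured TCP pose, the force, the opening and the grip force at its end, in the units of the state.
- ctrl.get_obs(): the state, without advancing time (a new reading comes with each control period).
- cams.camera(name): name is "scene" or "side" or "wrist"; returns (picture, depth): 400x640x3 uint8, blue, green, red; 400x640 float32, m along the optical axis (not along the pixel's ray), 0 where there is no reading.
- cams.camera_info(name): a dict with "fx", "fy", "cx", "cy" (pixels), "world_to_cam" (4x4, takes a point from world to camera coordinates). Camera axes: x right, y down, z forward; pixel columns grow to the right and rows downward; lengths in m; the calibration is good to about 2 mm. The wrist camera is an equidistant fisheye: a pixel r from the principal point sees the ray r / f radians off the axis. A picture is of the moment at which its call begins: read the wrist's pose just before it. camera_info takes no time and is no camera call; for the wrist camera it gives the pose at the moment of the call.
- ctrl.hand_in(): hands the job in; it is judged then, once.
The state is a dict: "time_s": time; "qpos": joint angles; "joint_vel": joint speeds; "tau": joint torques, N m; "ee_pos": TCP position; "eef_rot": TCP orientation; "force": force on the tool from outside, world axes, zero at the start; "moment": the same for the moment, N m; "grip_width": finger opening in m; "grip_force": force on a finger pad.
Only numpy, scipy, OpenCV 4.12 (cv2) and the standard library are available. Lean on these libraries where they do the work, as an engineer would, in place of code of your own. Each camera call takes 0.05 s, during which the arm holds its last target. There are 200 camera calls.

TASK

Quick-check the loose cell: take it out of the black tray, let it slide upright, button end up, into the test holder, then fit the bayonet cap with its lugs through the two notches of the holder, press it down against the spring and twist it clockwise to the middle mark, halfway to the lock. Never turn it on until it clicks into the lock. Finish with the gripper still holding the cap at the middle mark, because the sprung contact ring turns it back when it is let go; leave the meter, the cell pack and the tape roll where they are.

Things in the scene. Friction and masses are not known exactly. Their poses are not given: they have to be found in the camera images.
- cell: Loose light-grey battery cell, 21.2 mm diameter, 70 mm long overall (last 1.6 mm: a steel button 13.6 mm wide, on top), 70 g. Origin: centre of its lower end; z runs along the cell to the button. It stands upright and alone in a pocket of the black tray, 25 mm deep in it, 45 mm standing out. Slides freely into the holder's bore.
- tray: Fixed black plastic tray block, 66 x 96 x 28 mm (x, y, z), with 2 x 3 round pockets 23.2 mm wide and 25 mm deep at a 29 mm pitch (x = -14.5, +14.5 mm; y = -29, 0, +29 mm). Origin: centre of its underside. The cell stands in the pocket at x = -14.5, y = 0; the others are empty.
- cap: Loose black bayonet cap, 60 g, 46 mm high, standing on the bench. Origin: centre of its underside, z up. Spigot 30 mm wide, z 0 to 15 mm; a steel lug on each side along its x axis, to 22 mm from the axis, 8 mm wide, z 2 to 6 mm; disc 44 mm wide, z 15 to 20 mm; then the grip bar. A half turn about z changes nothing.
- cap_grip (a point): Middle of the cap's grip bar, on the cap's axis, 33 mm above its underside. The bar is 40 mm long (along the cap's x, in line with the lugs), 12 mm thick (along y) and 26 mm high, 20 to 46 mm above the cap's underside.
- holder: Test holder screwed to the bench (fixed): base plate 84 mm wide, 12 mm thick; barrel 38 mm wide; on top a bayonet collar 56 mm wide, rim at z = 100 mm. Origin: centre of its underside; z: axis of the bore; x: line of the two notches. Bore 25 mm wide, mouth at z = 80 mm, under the collar's cavity. Fingers cannot go into the collar around the cell; let the cell slide down the last 20 mm.
- cell_seat (a point): On the holder's axis 24 mm above the bench: where the cell's lower end comes to rest, its top then at 94 mm. It is a sprung contact plate (3 N to start it, 500 N/m, 12 mm travel) that the cap pushes down through the cell.
- holder_mouth (a point): On the holder's axis at its rim, 100 mm up; axes as the holder's. Inner flange z = 94 to 100 mm, opening 34 mm wide, two notches about 13 mm wide on +x and -x for the cap's lugs. A cap set in by its weight has its origin at z = 94 mm; pressed with 6 to 8 N it goes down to 85 mm (disc on the rim). Below 88 mm it turns under the flange, only clockwise seen from above.
- mid_mark (a point): Outer end of the middle mark: narrow black rib on the collar, 45 degrees clockwise from the notch on +x, 31.5 mm from the axis, 93.5 mm up. The grip bar points at the marks, which repeat on the far side too: a broad rib at the notch (0 degrees), the narrow middle mark (45), a narrow rib at the lock (90). At about 85 degrees the lugs click 3 mm up into the lock.
- sense_ring (a joint): Sprung contact ring in the collar, turned by the cap's lugs, clockwise from above, rad: 0 at rest (the lugs meet it when the cap has turned about 12 degrees), about 0.57 with the cap at the middle mark, about 1.35 at the lock. Its spring turns it and the cap back, with 0.08 N m at the start and 0.14 N m at the middle mark.
- meter: Bystander: black hand-held resistance meter lying on the bench, 95 x 190 x 34 mm (x, y, z), loose. Origin: centre of its underside. Leave it alone.
- pack: Bystander: welded pack of 2 x 3 upright cells of the same kind in black brackets with nickel strips across, 48 x 71 x 70 mm (x, y, z), loose. Origin: centre of its underside. Leave it alone.
- tape: Bystander: roll of amber tape lying flat, 72 mm diameter, 19 mm high, loose. Origin: centre of its underside. Leave it alone.
Things that resemble listed ones, but are neither listed nor needed, are in the scene too. What is shaped like the cap but brown or yellow is not meant.

How it is judged:
By the outcome, as a careful person would: the job done as asked, in the order asked, and still so for the second after the job is handed in, while the arm keeps its last pose, push and grip.
It also fails if it takes over 58 s, if anything falls off the work surface, if the arm or the gripper's body presses on something with over 40 N, if the wrist force passes 120 N, or if a joint passes its speed limit or range.

## Working session

There is one attempt and no reset: what is moved stays moved. The work goes in short steps, Python scripts to look and compute and a tool call to move; the robot and the scene stay as the last step left them, time stands still between calls to the robot, and variables do not carry over. Pictures are saved under pics/ and viewed, at most 10 in all, crops included, and the job is handed in when it is done.

Besides the shell and the picture viewer there is one more tool, called after "Call:" as name(argument=value, ...) on one line, values as JSON. arm_command: Moves the arm, as the interface text tells. Its arguments: {"type":"object","properties":{"plan":{"type":"array"},"squeeze":{"type":"number"}},"required":["plan"]}

```bash
mkdir -p pics; cat > h.py <<'E'
import numpy as np, cv2
from station import ctrl, cams
def grab(n):
    i=cams.camera_info(n); p,d=cams.camera(n); return p,d,i
def world(i,d,u,v):
    z=d[v,u]; T=np.linalg.inv(i["world_to_cam"])
    P=np.stack([(u-i["cx"])/i["fx"]*z,(v-i["cy"])/i["fy"]*z,z,np.ones_like(z)])
    return (T@P)[:3].T
def ray(i,u,v,h):
    T=np.linalg.inv(i["world_to_cam"]); r=T[:3,:3]@np.array([(u-i["cx"])/i["fx"],(v-i["cy"])/i["fy"],1]); o=T[:3,3]
    return o+r*(h-o[2])/r[2]
def pix(i,P):
    c=i["world_to_cam"]@np.r_[P,1]; return i["fx"]*c[0]/c[2]+i["cx"], i["fy"]*c[1]/c[2]+i["cy"]
E
python3 - <<'E'
from h import *
for n in ("scene","side"):
    p,d,i=grab(n); cv2.imwrite(f"pics/{n}0.png",p); np.savez(f"{n}0.npz",p=p,d=d)
    T=np.linalg.inv(i["world_to_cam"]); print(n,i["fx"],T[:3,3].round(3),T[:3,2].round(2))
print(ctrl.get_obs())
E
```

```text
scene 508.61597257915975 [1.084 0.464 0.923] [-0.43 -0.46 -0.78]
side 369.98751838805526 [ 0.39  -0.73   0.554] [ 0.27  0.81 -0.51]
{'time_s': 0.1, 'qpos': array([ 1.16239831e+00,  3.00410957e-01,  1.52146528e+00,  5.53336767e-06,
        1.32069365e+00, -6.65960681e-02]), 'joint_vel': array([ 0.00124936, -0.00047596, -0.00246434,  0.00048997, -0.00155831,
       -0.00154429]), 'tau': array([ 4.39002915e-04, -5.32646549e+01, -3.53281581e+01,  7.08582276e-02,
        2.36070558e-02, -1.01256637e-04]), 'ee_pos': array([0.18426704, 0.51798924, 0.20496831]), 'eef_rot': array([-3.14061795e+00, -7.03795535e-05,  2.79978929e+00]), 'force': array([ 0.22538036, -0.60055177,  0.40402128]), 'moment': array([-0.05569618, -0.06283669,  0.06268481]), 'grip_force': 0.0, 'grip_width': 0.0939085300164188}
```

View pics/scene0.png

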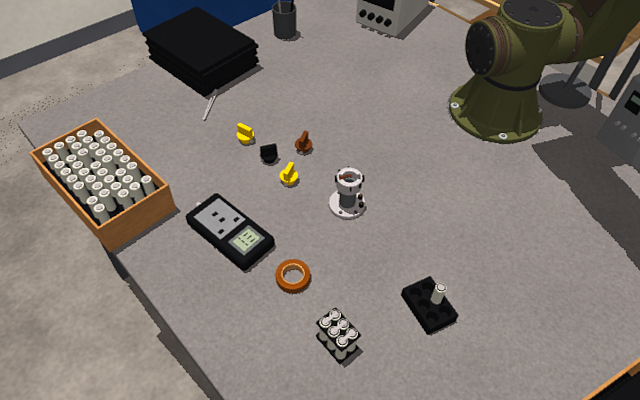

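View pics/side0.png

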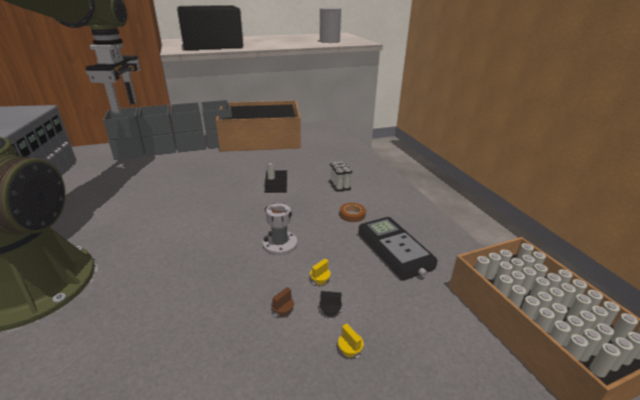

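The scene view shows the tray at (430,303) with the loose cell at (439,292), and the holder at (348,190). Things that could be taken for the cell are the pack cells (338,325) and the box cells (100,165). For the cap, the black one is at (268,153), with brown (303,142) and yellow (245,132) and (289,175) as look-alikes. I choose the cell in the tray and the black cap.

```bash
cat >> h.py <<'E'
def cloud(n,box,p,d,i):
    u0,u1,v0,v1=box; v,u=np.mgrid[v0:v1,u0:u1]; u=u.ravel();v=v.ravel(); k=d[v,u]>0; u,v=u[k],v[k]
    return world(i,d,u,v),p[v,u].astype(int),u,v
E
python3 - <<'E'
from h import *
R={}
for n,b in {"scene":dict(cell=(395,465,270,340),cap=(255,282,138,170),holder=(322,375,160,225)),
          "side":dict(cell=(258,295,158,198),cap=(315,347,285,320),holder=(258,302,200,255))}.items():
    s=np.load(f"{n}0.npz"); i=cams.camera_info(n); p,d=s["p"],s["d"]
    for k,x in b.items():
        X,c,u,v=cloud(n,x,p,d,i); R[n,k]=X,c
        z=X[:,2]; print(n,k,"z hist",np.histogram(z,np.arange(-.005,.125,.01))[0])
        if k=="cell":
            for lo,hi,nm in((.045,.066,"cell side"),(.066,.08,"cell top"),(.022,.034,"tray top")):
                m=(z>lo)&(z<hi); 
                if m.any(): print("  ",nm,m.sum(),X[m].mean(0).round(4),X[m].min(0).round(3),X[m].max(0).round(3))
                if nm=="tray top" and m.sum()>5: r=cv2.minAreaRect((X[m][:,:2]*1000).astype(np.float32)); print("   rect",r)
        if k=="cap":
            for lo,hi,nm in((.038,.055,"bar top"),(.022,.04,"bar"),(.012,.0225,"disc")):
                m=(z>lo)&(z<hi); print("  ",nm,m.sum(),X[m].mean(0).round(4),cv2.minAreaRect((X[m][:,:2]*1000).astype(np.float32)))
        if k=="holder":
            for lo,hi,nm in((.096,.106,"rim"),(.007,.018,"base")):
                m=(z>lo)&(z<hi); print("  ",nm,m.sum(),X[m].mean(0).round(4),cv2.minEnclosingCircle((X[m][:,:2]*1000).astype(np.float32)))
s=np.load("scene0.npz")["p"]
A=[cv2.resize(s[v:v+h,u:u+h],(400,400),interpolation=cv2.INTER_CUBIC) for u,v,h in((318,155,70),(395,270,70))]
s=np.load("side0.npz")["p"]
B=[cv2.resize(s[v:v+h,u:u+h],(400,400),interpolation=cv2.INTER_CUBIC) for u,v,h in((255,200,56),(255,155,56))]
cv2.imwrite("pics/c1.png",cv2.resize(np.vstack([np.hstack(A),np.hstack(B)]),(600,600)))
E
```

```text
scene cell z hist [3144  294  340  906   32   30   28   99    2    0    0    0]
   cell side 64 [0.5861 0.2756 0.0561] [0.575 0.264 0.045] [0.59  0.284 0.066]
   cell top 95 [0.5802 0.274  0.0714] [0.569 0.264 0.066] [0.59  0.283 0.076]
   tray top 1030 [0.5965 0.2718 0.0275] [0.55  0.215 0.022] [0.638 0.324 0.034]
   rect ((592.41796875, 269.2356872558594), (98.21639251708984, 70.02084350585938), 74.29083251953125)
scene cap z hist [588  13 106  49  62  38   0   0   0   0   0   0]
   bar top 89 [ 0.5804 -0.256   0.0441] ((579.035400390625, -256.966552734375), (13.68340015411377, 40.03512191772461), 66.97891998291016)
   bar 89 [ 0.581  -0.2533  0.0306] ((583.5235595703125, -249.83718872070312), (19.41010856628418, 40.621585845947266), 56.693458557128906)
   disc 92 [ 0.5841 -0.2475  0.0187] ((584.6180419921875, -246.8714599609375), (22.119098663330078, 40.7371940612793), 60.899715423583984)
scene holder z hist [2026  515  101   46   46   50   10   53  154  123  300    0]
   rim 279 [ 0.5353 -0.0243  0.0992] ((535.6827392578125, -23.782114028930664), 32.085777282714844)
   base 545 [
[... 558 characters left out ...]
0]
   bar top 157 [ 0.5752 -0.2623  0.0445] ((575.7293701171875, -260.3277282714844), (13.092769622802734, 38.26220703125), 67.02213287353516)
   bar 145 [ 0.5743 -0.2652  0.031 ] ((572.1204833984375, -269.7643127441406), (14.73241138458252, 38.28188705444336), 65.22325897216797)
   disc 162 [ 0.5712 -0.2708  0.0198] ((571.325439453125, -268.80517578125), (23.162582397460938, 42.94822311401367), 60.709983825683594)
side holder z hist [1159  427   94   56   55   53   37   47  118  137  225    0]
   rim 211 [ 0.5307 -0.0309  0.0997] ((530.2633056640625, -27.930591583251953), 31.677165985107422)
   base 433 [ 0.5296 -0.0416  0.0123] ((532.0493774414062, -28.516252517700195), 42.801361083984375)
```

View pics/c1.png

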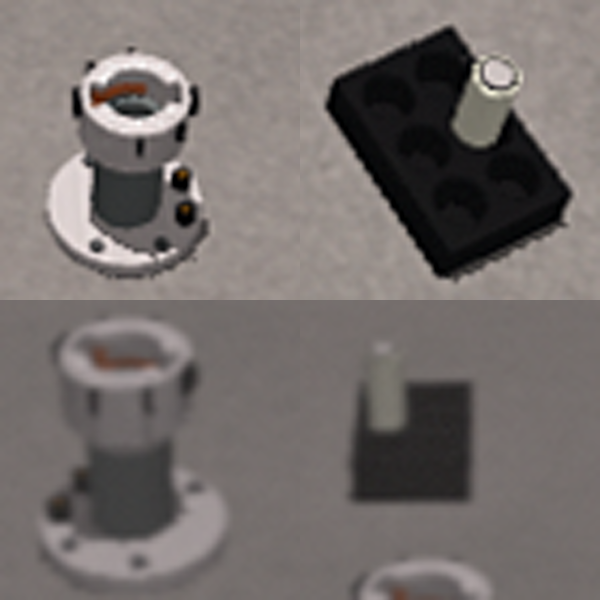

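The crops show the cell standing alone in the tray (up right, around 485,105), and the holder. The broad ribs (the notch line) run left–right in the scene view, at about (77,100) and (195,100) in the crop, and the narrow ribs sit clockwise of them. The two cameras disagree by about 4 mm, so I refine with the wrist camera.

```bash
cat >> h.py <<'E'
from scipy.spatial.transform import Rotation as Ro
def go(P,yaw_deg):
    o=ctrl.get_obs(); R=Ro.from_euler("xyz",o["eef_rot"]); T=Ro.from_euler("xyz",[np.pi,0,np.radians(yaw_deg)])
    print("shift",(R.inv().apply(np.array(P)-o["ee_pos"])*1000).round(1),"turn",(R.inv()*T).as_rotvec().round(4),"at",o["ee_pos"].round(4),"t",o["time_s"])
E
python3 - <<'E'
from h import *
go([.578,.2705,.205],157)
i=cams.camera_info("wrist");T=np.linalg.inv(i["world_to_cam"]);print(i["fx"],T.round(3))
E
```

```text
shift [-453.9 -101.2    0. ] turn [-0.001  -0.      0.0596] at [0.1843 0.518  0.205 ] t 0.1
309.70691628693146 [[ 0.335  0.907  0.255  0.11 ]
 [ 0.942 -0.322 -0.093  0.545]
 [-0.002  0.272 -0.962  0.384]
 [ 0.     0.     0.     1.   ]]
```

Units first: shifts go in shares of 1000 mm and turns go in shares of 180 degrees. So -454 mm is -0.454, -101 mm is -0.101, 0.06 rad is 0.0191.

Call:
arm_command(plan=[[[-0.045, -0.01, 0, 0, 0, 0.0191, -1], [-0.091, -0.02, 0, 0, 0, 0.0191, -1], [-0.136, -0.03, 0, 0, 0, 0.0191, -1], [-0.182, -0.04, 0, 0, 0, 0.0191, -1], [-0.227, -0.05, 0, 0, 0, 0.0191, -1], [-0.272, -0.061, 0, 0, 0, 0.0191, -1], [-0.318, -0.071, 0, 0, 0, 0.0191, -1], [-0.363, -0.081, 0, 0, 0, 0.0191, -1], [-0.409, -0.091, 0, 0, 0, 0.0191, -1], [-0.454, -0.101, 0, 0, 0, 0.0191, -1], [-0.454, -0.101, 0, 0, 0, 0.0191, -1], [-0.454, -0.101, 0, 0, 0, 0.0191, -1]]])

```text
time_s: 1.3
ee_pos: [0.5784, 0.2703, 0.2046]
eef_rot: [-3.141, -0.001, 2.738]
force: [-1.1, 0.6, 0.3]
grip_width: 0.0942
grip_force: 0.0
```

```bash
cat >> h.py <<'E'
def wray(i,u,v,h):
    """wrist fisheye pixels -> points on plane z=h"""
    u=np.atleast_1d(u).astype(float);v=np.atleast_1d(v).astype(float)
    x=(u-i["cx"])/i["fx"];y=(v-i["cy"])/i["fy"];r=np.hypot(x,y)+1e-12
    c=np.stack([np.sin(r)*x/r,np.sin(r)*y/r,np.cos(r)]); T=np.linalg.inv(i["world_to_cam"])
    w=(T[:3,:3]@c).T; o=T[:3,3]; return o+w*((h-o[2])/w[:,2])[:,None]
def wpix(i,P):
    c=i["world_to_cam"]@np.r_[P,1]; th=np.arctan2(np.hypot(c[0],c[1]),c[2]); k=th/np.hypot(c[0],c[1])
    return i["fx"]*k*c[0]+i["cx"], i["fy"]*k*c[1]+i["cy"]
E
python3 - <<'E'
from h import *
p,d,i=grab("wrist"); np.savez("w1.npz",p=p,d=d,T=i["world_to_cam"])
u,v=wpix(i,[.578,.2705,.073]); print(u,v)
q=p.copy(); cv2.drawMarker(q,(int(u),int(v)),(0,0,255),0,10); cv2.imwrite("pics/w1.png",q)
E
```

```text
318.5979091359857 192.7719594968719
```

View pics/w1.png

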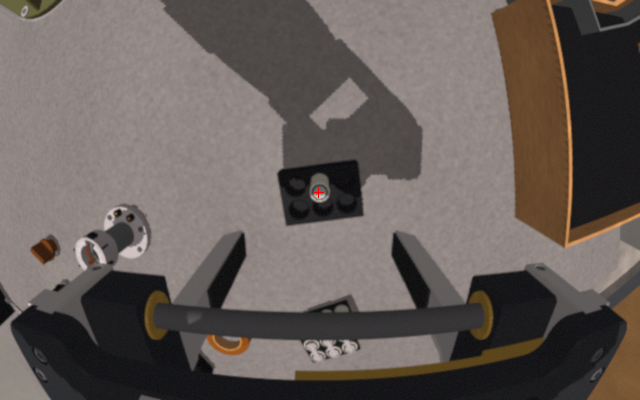

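The wrist view shows the cell top at (319,192), between the fingers and in the tray, matching the marker. I refine it with a mask.

```bash
python3 - <<'E'
from h import *
s=np.load("w1.npz"); p=s["p"]; i=cams.camera_info("wrist"); i["world_to_cam"]=s["T"]
g=p[172:208,302:338].max(2); 
for r in g[::1]: print(" ".join(f"{x:3d}" for x in r[4:30]))
E
```

```text
20  16  20  16  18  18  20  19  22  23  31  31  37  39  36  33  31  24  22  17  17  18  19  21  21  16
 17  18  18  15  18  17  23  22  27  42  54  65  70  73  71  65  57  44  34  25  20  18  19  15  16  23
 18  22  17  19  18  21  25  36  53  70  81  88  95  96  95  90  83  75  61  44  29  23  17  18  17  20
 19  15  18  21  18  26  40  63  80  94  97 101 106 105 103 101 101  97  87  70  45  31  19  18  16  21
 18  20  17  20  26  42  67  87  99 101 104 105 104 105 105 104 102 103 101  93  71  48  23  18  18  17
 20  15  22  19  29  60  86 100 102 102 105 104 105 105 107 106 104 105 103  99  88  66  38  22  18  14
 18  22  18  19  36  73  95 103 105 102 106 105 105 106 105 106 104 104 104 101  96  78  51  23  18  16
 18  15  17  20  41  73  96 103 103 104 105 105 106 105 104 103 104 103 103 103 100  85  58  29  15  19
 19  16  15  23  45  75  98 104 103 104 104 106 105 107 107 106 105 105 103 104 101  89  66  32  19  15
 14  13  14  27  46  79  97 103 104 103 104 107 110 109 108 108 107 105 102 103 100  94  72  36  16  18
 17  20  13  27  55  84  98 104 106 107 110 113 118 115 114 1
[... 1942 characters left out ...]
  51  78 106 127 147 156 162 166 155 132 107  89  67  51  43  39  41  37  37
 37  41  43  41  42  42  34  33  32  52  71  82  92  98 100  92  77  63  47  44  41  41  40  40  36  34
 37  41  39  41  40  38  34  28  18  24  24  35  42  49  49  45  42  42  43  42  42  40  42  41  37  30
 37  33  36  41  41  41  33  25  22  16  17  26  34  41  43  40  43  43  39  40  40  44  41  41  34  24
 41  37  35  38  39  35  29  20  15  13  20  24  25  39  38  41  41  38  39  41  40  39  40  35  28  21
 39  36  34  38  39  34  29  21  18  13  19  19  23  33  34  37  39  39  40  38  36  32  29  27  16  17
 41  37  31  34  37  37  30  21  13  20  16  14  22  24  21  27  31  31  31  33  26  26  20  15   7  17
```

```bash
python3 - <<'E'
from h import *
i=cams.camera_info("wrist"); i["world_to_cam"]=np.load("w1.npz")["T"]
print(wray(i,[319.4,312.3,326.3,319.4,319.4,310,328.7,319.4],[192.3,192,192,185.3,199,192,192,202.3],.0720))
go([.5785,.2705,.053],157)
E
```

```text
[[0.57809315 0.2713641  0.072     ]
 [0.57491155 0.26471245 0.072     ]
 [0.58060003 0.27807768 0.072     ]
 [0.57123864 0.27427839 0.072     ]
 [0.58472713 0.26854396 0.072     ]
 [0.57397543 0.26251625 0.072     ]
 [0.58157457 0.28037078 0.072     ]
 [0.58802326 0.26714289 0.072     ]]
shift [-1.000e+00 -1.000e-01  1.519e+02] turn [-0.0006 -0.0008 -0.0005] at [0.5778 0.2711 0.2049] t 1.35
```

In the tool's units: 152 mm is 0.152, 140 mm is 0.14.

Call:
arm_command(plan=[[[-0.001, 0, 0.04, 0, 0, 0, -1], [-0.001, 0, 0.08, 0, 0, 0, -0.5], [-0.001, 0, 0.12, 0, 0, 0, 0], [-0.001, 0, 0.14, 0, 0, 0, 0.2], [-0.001, 0, 0.152, 0, 0, 0, 0.3], [-0.001, 0, 0.152, 0, 0, 0, 1], [-0.001, 0, 0.152, 0, 0, 0, 1], [-0.001, 0, 0.152, 0, 0, 0, 1], [-0.001, 0, 0.152, 0, 0, 0, 1], [-0.001, 0, 0.152, 0, 0, 0, 1], [-0.001, 0, 0.152, 0, 0, 0, 1], [-0.001, 0, 0.152, 0, 0, 0, 1]]], squeeze=20)

```text
time_s: 2.55
ee_pos: [0.5794, 0.2705, 0.0539]
eef_rot: [3.141, 0.0, 2.74]
force: [-0.3, -0.5, 3.6]
grip_width: 0.0191
grip_force: 20.0
```

In the tool's units: -291 mm is -0.291, -150 mm is -0.15.

Call:
arm_command(plan=[[[0, 0, -0.03, 0, 0, 0, 1], [0, 0, -0.07, 0, 0, 0, 1], [0, 0, -0.11, 0, 0, 0, 1], [0, 0, -0.15, 0, 0, 0, 1], [-0.02, -0.04, -0.15, 0, 0, 0, 1], [-0.042, -0.08, -0.15, 0, 0, 0, 1], [-0.064, -0.122, -0.15, 0, 0, 0, 1], [-0.086, -0.165, -0.15, 0, 0, 0, 1], [-0.108, -0.207, -0.15, 0, 0, 0, 1], [-0.13, -0.25, -0.15, 0, 0, 0, 1], [-0.152, -0.291, -0.15, 0, 0, 0, 1], [-0.152, -0.291, -0.15, 0, 0, 0, 1]]])

```text
time_s: 3.75
ee_pos: [0.6051, -0.0618, 0.2031]
eef_rot: [-3.141, -0.0, 2.735]
force: [-0.7, 0.9, 0.3]
grip_width: 0.0194
grip_force: 20.0
```

```bash
python3 - <<'E'
from h import *
print({k:ctrl.get_obs()[k] for k in("ee_pos","eef_rot","grip_width","force","time_s")})
p,d,i=grab("wrist"); np.savez("w2.npz",p=p,d=d,T=i["world_to_cam"])
u,v=wpix(i,[.533,-.026,.1]); print(u,v)
u,v=int(u),int(v); c=p[max(v-60,0):v+60,u-60:u+60]; print(c.shape)
c=cv2.resize(c,None,fx=4,fy=4,interpolation=cv2.INTER_CUBIC); cv2.imwrite("pics/w2.png",np.hstack([c[:,:],cv2.resize(p,(320,200))[:, :].repeat(1,0) if 0 else cv2.copyMakeBorder(cv2.resize(p,(320,200)),0,c.shape[0]-200,0,0,0)]))
E
```

```text
{'ee_pos': array([ 0.60509099, -0.06184885,  0.20311485]), 'eef_rot': array([-3.14070350e+00, -1.44460916e-04,  2.73473650e+00]), 'grip_width': 0.019391016589589034, 'force': array([-0.66297741,  0.92041932,  0.32680925]), 'time_s': 3.75}
323.39545782363643 114.44356906009317
(120, 120, 3)
```

View pics/w2.png

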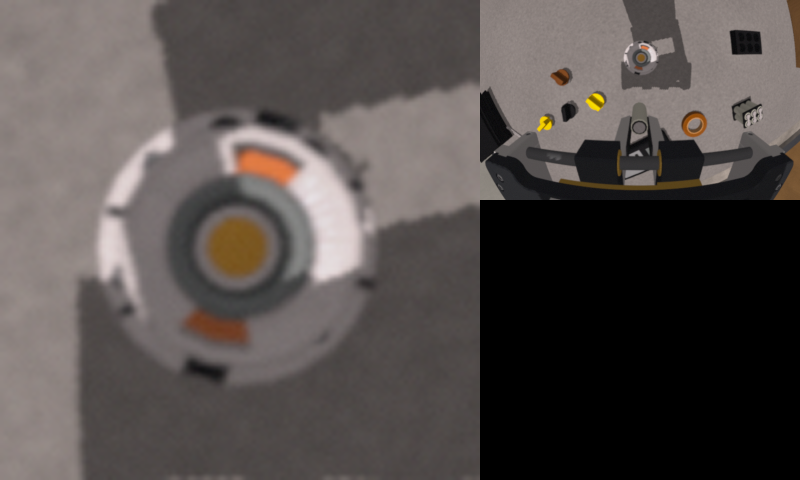

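The crop shows the holder's rim, with the gold contact at (238,247), orange ring parts in the notches at (265,165) and (217,325), and broad ribs at (275,120) and (205,370). That gives the notch line. The small view also shows the black cap and the empty tray pocket.

```bash
python3 - <<'E'
from h import *
s=np.load("w2.npz"); p=s["p"]; i=cams.camera_info("wrist"); i["world_to_cam"]=s["T"]
def cen(mask):
    n,l,st,c=cv2.connectedComponentsWithStats(mask.astype(np.uint8)); return [(c[k],st[k,4]) for k in range(1,n) if st[k,4]>4]
off=np.array([263,54]); c=p[54:174,263:383].astype(int); mx=c.max(2); hsv=cv2.cvtColor(c.astype(np.uint8),cv2.COLOR_BGR2HSV)
print("dark");D=[]
for q,n in cen(mx<50):
    u,v=q+off; w=wray(i,u,v,.0935)[0]; print(q.round(1)*4,n,w.round(4))
print("gold/orange")
for q,n in cen((hsv[...,1]>130)):
    u,v=q+off; print(q.round(1)*4,n,"z24",wray(i,u,v,.024)[0].round(4),"z90",wray(i,u,v,.092)[0].round(4),c[int(q[1]),int(q[0])])
# cell in hand (bottom end visible?) 
u,v=wpix(i,[.6051,-.0618,.152]); print("cell bottom px",u,v)
# caps black
u,v=wpix(i,[.577,-.2595,.046]);print("cap px",u,v)
# outer rim by depth
d=s["d"]; vv,uu=np.mgrid[54:174,263:383]; uu=uu.ravel();vv=vv.ravel(); z=d[vv,uu]
x=(uu-i["cx"])/i["fx"];y=(vv-i["cy"])/i["fy"];r=np.hypot(x,y); k=np.tan(r)/r
P=np.stack([x*k*z,y*k*z,z,np.ones_like(z)]); W=(np.linalg.inv(s["T"])@P)[:3].T
m=(W[:,2]>.093)&(W[:,2]<.107); X=W[m]; print(m.sum(),X.mean(0).round(4)); r=cv2.minEnclosingCircle((X[:,:2]*1000).astype(np.float32)); print(r)
# circle fit of outer boundary per angle
c0=np.array(r[0])/1000; a=np.arctan2(*(X[:,:2]-c0).T[::-1]); rr=np.hypot(*(X[:,:2]-c0).T)
b=((a+np.pi)/(2*np.pi)*24).astype(int); 
for f,nm in((np.max,"outer"),(np.min,"inner")):
    print(nm,[round(f(rr[b==j])*1000,1) if (b==j).any() else None for j in range(24)])
E
```

```text
dark
[273.2 117.6] 18 [ 0.5092 -0.0078  0.0935]
[202.8 368.8] 27 [ 0.5567 -0.0458  0.0935]
gold/orange
[264. 164.] 67 z24 [ 0.5149 -0.0101  0.024 ] z90 [ 0.5182 -0.0139  0.092 ] [ 67 121 220]
[235.6 245.2] 147 z24 [ 0.5333 -0.0268  0.024 ] z90 [ 0.5332 -0.0274  0.092 ] [ 34  86 122]
[215.6 325.6] 57 z24 [ 0.5525 -0.0412  0.024 ] z90 [ 0.5487 -0.0392  0.092 ] [ 35  60 110]
cell bottom px 318.4564721897966 218.33119229301366
cap px 166.5207703234536 228.73804486952332
1748 [ 0.5334 -0.0273  0.0997]
((533.5521850585938, -27.26447296142578), 31.978239059448242)
outer [np.float64(27.6), np.float64(27.9), np.float64(27.7), np.float64(32.0), np.float64(27.5), np.float64(27.6), np.float64(31.9), np.float64(28.2), np.float64(31.5), np.float64(32.0), np.float64(27.3), np.float64(27.9), np.float64(27.6), np.float64(27.3), np.float64(27.5), np.float64(31.0), np.float64(27.2), np.float64(27.4), np.float64(30.8), np.float64(27.8), np.float64(31.6), np.float64(32.0), np.float64(30.0), np.float64(28.1)]
inner [np.float64(17.4), np.float64(16.6), np.float64(17.2), np.float64(16.7), np.float64(16.8), np.float64(16.8), np.float64(17.0), np.float64(17.8), np.float64(17.4), np.float64(23.4), np.float64(16.9), np.float64(16.6), np.float64(16.9), np.float64(16.9), np.float64(16.6), np.float64(16.3), np.float64(16.8), np.float64(16.5), np.float64(16.8), np.float64(16.2), np.float64(17.7), np.float64(23.2), np.float64(17.2), np.float64(17.2)]
```

```bash
python3 - <<'E'
from h import *
s=np.load("w2.npz"); p=s["p"]; d=s["d"]; i=cams.camera_info("wrist"); T=s["T"]
def wcloud(u0,u1,v0,v1):
    vv,uu=np.mgrid[v0:v1,u0:u1]; uu=uu.ravel();vv=vv.ravel(); z=d[vv,uu]
    x=(uu-i["cx"])/i["fx"];y=(vv-i["cy"])/i["fy"];r=np.hypot(x,y); k=np.tan(r)/r
    return (np.linalg.inv(T)@np.stack([x*k*z,y*k*z,z,np.ones_like(z)]))[:3].T,uu,vv
W,uu,vv=wcloud(285,350,205,290)
R=Ro.from_euler("xyz",[-3.1407,0,2.7347]); t=R.inv().apply(W-np.array([.6051,-.0618,.2031]))*1000
m=(np.hypot(t[:,0],t[:,1])<18)&(t[:,2]>-26)&(t[:,2]<-14)
h,e=np.histogram(t[m,2],np.arange(-26,-13));print(h)
for lo,hi in((-23.5,-20.5),(-22,-18)):
    k=m&(t[:,2]>lo)&(t[:,2]<hi); print(k.sum(),t[k].mean(0),cv2.minEnclosingCircle(t[k][:,:2].astype(np.float32)))
k=(abs(t[:,1])<9)&(t[:,2]>-15)&(t[:,2]<52)&(abs(t[:,0])<15); 
for lo in range(0,50,10):
    q=k&(t[:,2]>lo)&(t[:,2]<lo+10)
    if q.any():print(lo,q.sum(),t[q][:,0].max(),t[q][:,:2].mean(0))
W,uu,vv=wcloud(290,350,80,150); c=np.array([.5333,-.0271]); rr=np.hypot(*(W[:,:2]-c).T)
m=(rr>.0185)&(rr<.0215)&(W[:,2]<.092); a=np.degrees(np.arctan2(W[m,1]-c[1],W[m,0]-c[0]))
print("notch angles",[ (round(a[q].min(),1),round(a[q].max(),1)) for q in((a>100)&(a<180),(a<0)&(a>-80))],np.sort(a).round(0)[::4])
print(R.apply([1.5,0,0]))
E
```

```text
[ 36  27  27  21  11  40 200 295 303 133  43  31]
56 [  8.05922667   0.52694543 -21.91455579] ((9.368377685546875, -0.20540380477905273), 14.979790687561035)
546 [  2.801307     0.07411691 -19.04872099] ((7.69859504699707, -0.2101679891347885), 15.302193641662598)
0 150 12.657205530032993 [10.51042065 -0.14953426]
10 121 12.453620138246617 [10.45705065 -0.17570798]
20 109 12.299926366820426 [10.43598951  0.16711435]
30 97 12.680454710751333 [10.587689   -0.29912013]
40 89 12.78944121761233 [10.4739579   0.26791726]
notch angles [(np.float64(122.9), np.float64(160.3)), (np.float64(-62.6), np.float64(-20.9))] [-120.  -59.  -54.  -52.  -48.  -44.  -40.  -37.  -34.  -30.  -27.  -24.
  123.  127.  130.  134.  137.  140.  144.  149.  152.  155.  160.]
[-1.37753252e+00  5.93636394e-01  4.06575815e-20]
```

```bash
python3 - <<'E'
from h import *
for _ in range(3): go([.5347,-.0277,.104],156.7)
E
```

```text
shift [77.1  1.2 99.1] turn [-0.0002 -0.0005  0.0011] at [ 0.6051 -0.0593  0.2031] t 3.8
shift [77.1  1.2 99.1] turn [-0.0002 -0.0005  0.0011] at [ 0.6051 -0.0593  0.2031] t 3.8
shift [77.1  1.2 99.1] turn [-0.0002 -0.0005  0.0011] at [ 0.6051 -0.0593  0.2031] t 3.8
```

In the tool's units: 77 mm is 0.077, 52 mm is 0.052.

Call:
arm_command(plan=[[[0.026, 0, 0, 0, 0, 0, 1], [0.052, 0.001, 0, 0, 0, 0, 1], [0.077, 0.001, 0.01, 0, 0, 0, 1], [0.077, 0.001, 0.02, 0, 0, 0, 1], [0.077, 0.001, 0.02, 0, 0, 0, 1], [0.077, 0.001, 0.02, 0, 0, 0, 1]]])

```text
time_s: 4.4
ee_pos: [0.5353, -0.0255, 0.1836]
eef_rot: [3.142, 0.0, 2.74]
force: [-0.1, 0.0, -1.1]
grip_width: 0.0195
grip_force: 20.0
```

```bash
cat >> h.py <<'E'
def wcl(p,d,i,box):
    u0,u1,v0,v1=box; vv,uu=np.mgrid[v0:v1,u0:u1]; uu=uu.ravel();vv=vv.ravel(); z=d[vv,uu]
    x=(uu-i["cx"])/i["fx"];y=(vv-i["cy"])/i["fy"];r=np.hypot(x,y)+1e-9; k=np.tan(r)/r
    return (np.linalg.inv(i["world_to_cam"])@np.stack([x*k*z,y*k*z,z,np.ones_like(z)]))[:3].T
def fitc(X,r=None):
    from scipy.optimize import least_squares
    f=lambda q: np.hypot(X[:,0]-q[0],X[:,1]-q[1])-q[2]
    return least_squares(f,[*X[:,:2].mean(0),.028 if r is None else r],loss="soft_l1",f_scale=.001).x
def rim(X,c):
    X=X[(X[:,2]>.095)&(X[:,2]<.106)&(np.hypot(*(X[:,:2]-c).T)<.0292)]; a=np.degrees(np.arctan2(X[:,1]-c[1],X[:,0]-c[0])); rr=np.hypot(*(X[:,:2]-c).T)
    b=(a//7).astype(int); o=[X[b==j][np.argmax(rr[b==j])] for j in set(b) if (b==j).sum()>4 and rr[b==j].max()>.026]
    return fitc(np.array(o)), len(o)
E
python3 - <<'E'
from h import *
o=ctrl.get_obs(); p,d,i=grab("wrist"); print(o["ee_pos"],o["eef_rot"],o["joint_vel"].round(3)); np.savez("w3.npz",p=p,d=d,T=i["world_to_cam"])
u,v=map(int,wpix(i,[.5333,-.0271,.1])); print(u,v)
W=wcl(p,d,i,(u-60,u+60,v-60,v+60)); print(rim(W,np.array([.5333,-.0271])))
R=Ro.from_euler("xyz",o["eef_rot"]); t=R.inv().apply(wcl(p,d,i,(280,360,190,300))-o["ee_pos"])*1000
k=(abs(t[:,1])<9)&(t[:,2]>0)&(t[:,2]<45)&(abs(t[:,0])<15); q=fitc(t[k]/1000,.0106); print("cell in tool mm",k.sum(),q*1000)
x=k; r=t[k]; print("front x",r[:,0].max(), np.mean(r[:,0]-np.sqrt(10.6**2-r[:,1]**2)))
s=np.load("w2.npz"); i["world_to_cam"]=s["T"]; print("w2 rim",rim(wcl(s["p"],s["d"],i,(263,383,54,174)),np.array([.5333,-.0271])))
E
```

```text
[ 0.53534235 -0.02548516  0.1835651 ] [3.14157459e+00 7.78396955e-05 2.74034870e+00] [-0.006 -0.    -0.011 -0.     0.002 -0.003]
315 205
(array([ 0.53303179, -0.02724264,  0.02782426]), 43)
cell in tool mm 525 [ 1.82585799  0.02899746 10.16337411]
front x 12.883178328428762 1.3047628027849116
w2 rim (array([ 0.53342102, -0.02741009,  0.02775946]), 52)
```

In the tool's units: 79 mm is 0.079, -2.4 mm is -0.0024.

Call:
arm_command(plan=[[[0, -0.0024, 0.02, 0, 0, 0, 1], [0, -0.0024, 0.045, 0, 0, 0, 1], [0, -0.0024, 0.065, 0, 0, 0, 1], [0, -0.0024, 0.079, 0, 0, 0, 1], [0, -0.0024, 0.079, 0, 0, 0, 1], [0, -0.0024, 0.079, 0, 0, 0, 1]]])

```text
time_s: 5.05
ee_pos: [0.5344, -0.0281, 0.1051]
eef_rot: [3.141, 0.001, 2.74]
force: [-0.3, 0.1, -0.6]
grip_width: 0.0196
grip_force: 20.0
```

In the tool's units: -110 mm is -0.11, -78 mm is -0.078.

Call:
arm_command(plan=[[[0, 0, 0, 0, 0, 0, 0.2], [0, 0, 0, 0, 0, 0, 0.2], [0, 0, 0, 0, 0, 0, 0.2], [0, 0, 0, 0, 0, 0, 0.2], [0, 0, -0.03, 0, 0, 0, 0.2], [0, 0, -0.07, 0, 0, 0, 0], [0, 0, -0.11, 0, 0, 0, 0], [-0.045, 0, -0.11, 0, 0, 0, 0], [-0.078, 0, -0.11, 0, 0, 0, 0], [-0.078, 0, -0.11, 0, 0, 0, 0]]])

```text
time_s: 6.05
ee_pos: [0.6074, -0.0598, 0.2136]
eef_rot: [-3.141, -0.0, 2.739]
force: [-0.5, 0.7, -0.9]
grip_width: 0.047
grip_force: 0.0
```

```bash
python3 - <<'E'
from h import *
o=ctrl.get_obs(); p,d,i=grab("wrist"); print(o["ee_pos"],o["joint_vel"].round(3)); np.savez("w4.npz",p=p,d=d,T=i["world_to_cam"])
u,v=map(int,wpix(i,[.5333,-.0271,.1])); print(u,v)
X=wcl(p,d,i,(u-60,u+60,v-60,v+60)); c=np.array([.5333,-.0273]); print(rim(X,c))
m=np.hypot(*(X[:,:2]-c).T)<.012; z=X[m,2]; print("inside heights",np.histogram(z,np.arange(.01,.13,.01))[0]); m2=m&(X[:,2]>.08); print(X[m2].mean(0),np.median(X[m2][:,2]),cv2.minEnclosingCircle((X[m2][:,:2]*1000).astype(np.float32)))
u,v=map(int,wpix(i,[.577,-.2595,.046])); print("cap px",u,v)
a=cv2.resize(p[65:175,u0:u0+110] if (u0:=265) else 0,(440,440),interpolation=cv2.INTER_CUBIC); b=cv2.resize(p[v-40:v+40,u-45:u+35],(352,352),interpolation=cv2.INTER_CUBIC)
cv2.imwrite("pics/w4.png",np.hstack([a,cv2.copyMakeBorder(b,0,88,0,0,0)]))
E
```

```text
[ 0.6074174  -0.05978008  0.21358372] [ 0.02  -0.064  0.103  0.003 -0.013  0.018]
319 113
(array([ 0.53340185, -0.02749211,  0.02785988]), 52)
inside heights [  0   0   1   6   4   7   9   1 359   0   0]
[ 0.53384326 -0.02761392  0.12954091] 0.09313359938771201 ((533.8939208984375, -27.765336990356445), 10.777575492858887)
cap px 167 224
```

View pics/w4.png

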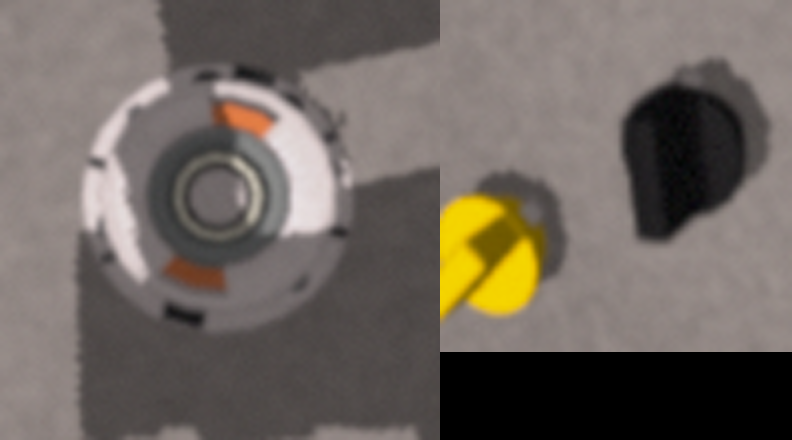

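The cell sits in the holder (left crop, ring at (218,195), top at about 93 mm), and the black cap is at the right, clear of a yellow one.

```bash
python3 - <<'E'
from h import *
go([.577,-.2595,.2],157)
for n in("scene","side"):
    s=np.load(f"{n}0.npz");p,d=s["p"],s["d"];i=cams.camera_info(n);h=cv2.cvtColor(p,cv2.COLOR_BGR2HSV)
    for nm,m in(("yel",(h[...,0]>20)&(h[...,0]<35)&(h[...,1]>180)),("brn",(h[...,0]<18)&(h[...,1]>140))):
        v,u=np.nonzero(m&(d>0)); W=world(i,d,u,v); k=(W[:,2]>.012)&(W[:,2]<.06)&(abs(W[:,1]+.25)<.13)&(abs(W[:,0]-.58)<.15); W=W[k]
        L=cv2.connectedComponents(m.astype(np.uint8))[1][v,u][k]
        for l in set(L):
            if (L==l).sum()>30: print(n,nm,W[L==l].min(0).round(3),W[L==l].max(0).round(3))
E
```

```text
shift [ -51.8 -195.8   13.5] turn [-0.0003 -0.0012 -0.0012] at [ 0.6061 -0.059   0.2135] t 6.1
scene yel [ 0.563 -0.371  0.013] [ 0.603 -0.328  0.048]
scene yel [ 0.567 -0.193  0.013] [ 0.608 -0.15   0.049]
scene brn [ 0.472 -0.249  0.013] [ 0.513 -0.207  0.048]
side yel [ 0.563 -0.196  0.015] [ 0.605 -0.164  0.048]
side yel [ 0.557 -0.375  0.016] [ 0.6   -0.336  0.049]
side brn [ 0.472 -0.244  0.044] [ 0.504 -0.224  0.048]
side brn [ 0.476 -0.253  0.018] [ 0.507 -0.229  0.023]
```

In the tool's units: -196 mm is -0.196, -147 mm is -0.147.

Call:
arm_command(plan=[[[-0.013, -0.049, 0.003, 0, 0, 0, 0], [-0.026, -0.098, 0.006, 0, 0, 0, 0], [-0.039, -0.147, 0.009, 0, 0, 0, 0], [-0.052, -0.196, 0.013, 0, 0, 0, 0], [-0.052, -0.196, 0.013, 0, 0, 0, 0], [-0.052, -0.196, 0.013, 0, 0, 0, 0], [-0.052, -0.196, 0.013, 0, 0, 0, 0]]])

```text
time_s: 6.8
ee_pos: [0.5769, -0.2579, 0.2018]
eef_rot: [3.141, 0.0, 2.741]
force: [1.2, 1.1, 0.9]
grip_width: 0.0471
grip_force: 0.0
```

```bash
python3 - <<'E'
from h import *
o=ctrl.get_obs(); p,d,i=grab("wrist"); print(o["ee_pos"],o["eef_rot"],o["joint_vel"].round(3)); np.savez("w5.npz",p=p,d=d,T=i["world_to_cam"])
u,v=map(int,wpix(i,[.577,-.2595,.046])); print("cap px",u,v)
W=wcl(p,d,i,(u-50,u+50,v-50,v+50)); k=np.hypot(W[:,0]-.577,W[:,1]+.2595)<.045; W=W[k]
t=W[(W[:,2]>.041)&(W[:,2]<.052)]; print(len(t),t.mean(0),cv2.minAreaRect((t[:,:2]*1000).astype(np.float32)))
t=W[(W[:,2]>.013)&(W[:,2]<.026)]; print(len(t),t.mean(0),cv2.minAreaRect((t[:,:2]*1000).astype(np.float32)),cv2.minEnclosingCircle((t[:,:2]*1000).astype(np.float32)))
q=cv2.resize(p[v-50:v+50,u-50:u+50],(500,500),interpolation=cv2.INTER_CUBIC); cv2.imwrite("pics/w5.png",cv2.convertScaleAbs(q,alpha=1.5,beta=20))
E
```

```text
[ 0.57686572 -0.25785595  0.20180818] [3.14138131e+00 1.50697564e-04 2.74079093e+00] [ 0.013 -0.001 -0.005 -0.001  0.001 -0.   ]
cap px 317 188
347 [ 0.57658229 -0.25932221  0.04563559] ((577.341796875, -259.3760681152344), (11.718950271606445, 39.16512680053711), 63.758872985839844)
684 [ 0.57679565 -0.25940249  0.01986323] ((577.0679321289062, -259.56585693359375), (43.67105484008789, 41.882972717285156), 57.64779281616211) ((577.9114379882812, -259.9476623535156), 22.078182220458984)
```

View pics/w5.png

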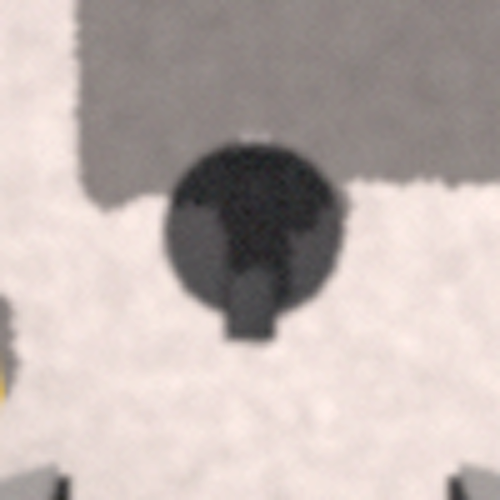

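Close crop: the black cap at (255,230) is centred under the tool. Its grip bar runs along the image vertical, i.e. the tool's x axis, so the fingers straddle it correctly.

In the tool's units: 178 mm is 0.178, 170 mm is 0.17.

Call:
arm_command(plan=[[[-0.001, -0.0015, 0.05, 0, 0, 0, 0], [-0.001, -0.0015, 0.1, 0, 0, 0, 0], [-0.001, -0.0015, 0.145, 0, 0, 0, 0], [-0.001, -0.0015, 0.17, 0, 0, 0, 0], [-0.001, -0.0015, 0.178, 0, 0, 0, 0], [-0.001, -0.0015, 0.178, 0, 0, 0, 0.3], [-0.001, -0.0015, 0.178, 0, 0, 0, 1], [-0.001, -0.0015, 0.178, 0, 0, 0, 1], [-0.001, -0.0015, 0.178, 0, 0, 0, 1], [-0.001, -0.0015, 0.178, 0, 0, 0, 1], [-0.001, -0.0015, 0.178, 0, 0, 0, 1], [-0.001, -0.0015, 0.178, 0, 0, 0, 1]]], squeeze=50)

```text
time_s: 8.05
ee_pos: [0.5775, -0.2611, 0.0243]
eef_rot: [-3.142, 0.001, 2.74]
force: [-1.5, 1.0, 6.4]
grip_width: 0.0116
grip_force: 50.0
```

In the tool's units: 198 mm is 0.198, -156 mm is -0.156, 0.279 rad is 0.0888.

Call:
arm_command(plan=[[[0, 0, -0.03, 0, 0, 0, 1], [0, 0, -0.075, 0, 0, 0, 1], [0, 0, -0.12, 0, 0, 0, 1], [0, 0, -0.156, 0, 0, 0, 1], [0.022, 0.033, -0.156, 0, 0, 0.0191, 1], [0.044, 0.066, -0.156, 0, 0, 0.0382, 1], [0.066, 0.099, -0.156, 0, 0, 0.0573, 1], [0.088, 0.132, -0.156, 0, 0, 0.0764, 1], [0.11, 0.165, -0.156, 0, 0, 0.0888, 1], [0.132, 0.198, -0.156, 0, 0, 0.0888, 1], [0.132, 0.198, -0.156, 0, 0, 0.0888, 1], [0.132, 0.198, -0.156, 0, 0, 0.0888, 1]]])

```text
time_s: 9.25
ee_pos: [0.5331, -0.0268, 0.1797]
eef_rot: [3.142, 0.0, 2.462]
force: [0.5, -0.6, -0.5]
grip_width: 0.0117
grip_force: 50.0
```

```bash
python3 - <<'E'
from h import *
o=ctrl.get_obs(); p,d,i=grab("wrist"); o2=ctrl.get_obs(); print(o["ee_pos"],o2["ee_pos"],o["eef_rot"],o["joint_vel"].round(3),o["force"],o2["force"]); np.savez("w6.npz",p=p,d=d,T=i["world_to_cam"])
R=Ro.from_euler("xyz",o["eef_rot"]); t=R.inv().apply(wcl(p,d,i,(240,400,180,330))-o["ee_pos"])*1000
for lo,hi in((-24,-20.5),(1,6),(6,12),(8,24)):
    k=(t[:,2]>lo)&(t[:,2]<hi)&(np.hypot(t[:,0],t[:,1])<30)
    if k.sum()>10: print(lo,hi,k.sum(),t[k].mean(0),t[k].min(0),t[k].max(0),cv2.minAreaRect(t[k][:,:2].astype(np.float32)))
k=(t[:,2]>0)&(t[:,2]<12)&(t[:,0]>5)&(np.hypot(t[:,0],t[:,1])<30)
print("disc fit",k.sum(),fitc(t[k&(np.hypot(t[:,0],t[:,1])>19)]/1000,.022)*1000)
u,v=map(int,wpix(i,[.5333,-.0271,.1])); print(u,v,rim(wcl(p,d,i,(u-60,u+60,v-60,v+60)),np.array([.5334,-.0275])))
q=cv2.resize(p[140:300,220:420],(800,600) if 0 else (750,600),interpolation=cv2.INTER_CUBIC); cv2.imwrite("pics/w6.png",cv2.convertScaleAbs(q,alpha=1.4,beta=15))
E
```

```text
[ 0.53312574 -0.02677127  0.17966826] [ 0.53323363 -0.02753899  0.17956109] [3.14155642e+00 3.94913304e-04 2.46230124e+00] [-0.036  0.012 -0.011 -0.001  0.001 -0.004] [ 0.53455391 -0.5745691  -0.5219862 ] [-0.07775737 -1.30354576 -0.55554422]
-24 -20.5 1310 [  1.97364388   0.03400072 -21.65113729] [-19.375124   -17.97651957 -23.99500577] [ 20.52100501  17.74231962 -20.50062552] ((2.148900032043457, -3.2481441497802734), (39.00981140136719, 32.662750244140625), 24.564085006713867)
1 6 833 [12.48186727 -0.11191263  4.38394839] [ -1.68816271 -21.61349453   1.06720645] [21.81758622 21.85208874  5.97494175] ((10.176872253417969, 0.0044116973876953125), (43.48036193847656, 23.271148681640625), 89.3743896484375)
6 12 71 [16.97004296  0.28538333  7.27215824] [ -2.58496985 -21.83749783   6.00120084] [21.82028339 21.06935362  9.44198679] ((11.383487701416016, -2.239145278930664), (43.641624450683594, 20.304229736328125), 79.4713134765625)
8 24 85 [20.12998529  0.28691263 16.42723424] [ 10.79740433 -18.27818152   8.06464617] [22.12470288 17.14837828 20.43728282] ((17.205333709716797, -0.9446868896484375), (35.52522659301758, 10.198288917541504), 85.72869110107422)
disc fit 847 [4.41743168e-01 1.99829262e-02 2.03790154e+01]
318 208 (array([ 0.53293388, -0.02720825,  0.02768154]), 33)
```

View pics/w6.png

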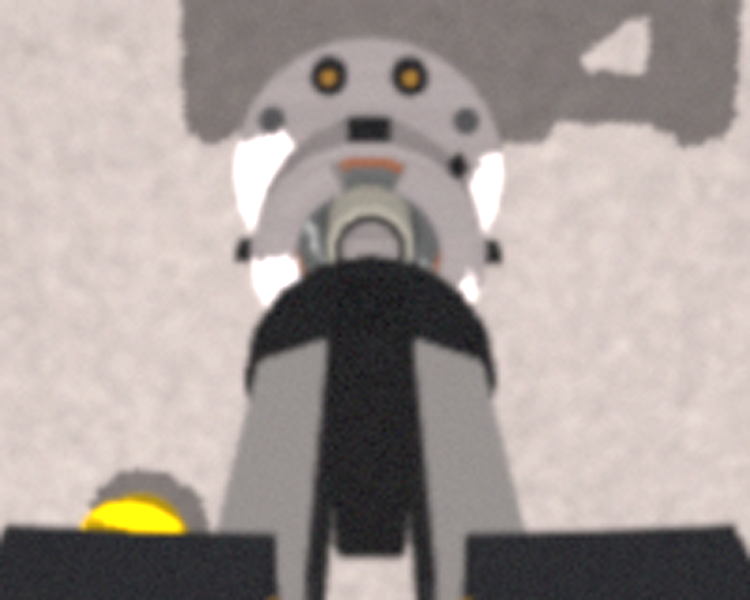

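The crop shows the cap's bar (column 370), the holder's broad rib (369,128) and the cell (371,238) all in line, so the lugs face the notches and the cap is centred.

In the tool's units: 64 mm is 0.064, 62 mm is 0.062.

Call:
arm_command(plan=[[[0, 0, 0.02, 0, 0, 0, 1], [0, 0, 0.04, 0, 0, 0, 1], [0, 0, 0.053, 0, 0, 0, 1], [0, 0, 0.056, 0, 0, 0, 1], [0, 0, 0.059, 0, 0, 0, 1], [0, 0, 0.062, 0, 0, 0, 1], [0, 0, 0.064, 0, 0, 0, 1], [0, 0, 0.064, 0, 0, 0, 1], [0, 0, 0.064, 0, 0, 0, 1]]])

```text
time_s: 10.2
ee_pos: [0.5334, -0.0272, 0.116]
eef_rot: [3.141, 0.001, 2.461]
force: [-0.2, -0.2, 2.8]
grip_width: 0.0116
grip_force: 50.0
```

```bash
python3 -c "
from h import *
for _ in range(1):
    o=ctrl.get_obs(); print(o['ee_pos'],o['force'],o['moment'],o['tau'],o['qpos'])"
```

```text
[ 0.53340689 -0.02716372  0.11599779] [-0.20682221 -0.17596389  2.79119602] [-0.15621536 -0.01337855  0.00820599] [ 1.47566814e-01 -5.13913965e+01 -3.07370818e+01  1.13336868e-01
  1.13193202e-01 -1.37968156e-03] [-1.19433140e-01  3.55962640e-01  1.66665082e+00 -6.20371201e-05
  1.11796588e+00 -1.00950867e+00]
```

In the tool's units: 7 mm is 0.007, 6 mm is 0.006.

Call:
arm_command(plan=[[[0, 0, 0.002, 0, 0, 0, 1], [0, 0, 0.004, 0, 0, 0, 1], [0, 0, 0.006, 0, 0, 0, 1], [0, 0, 0.007, 0, 0, 0, 1], [0, 0, 0.007, 0, 0, 0, 1], [0, 0, 0.007, 0, 0, 0, 1]]])

```text
time_s: 10.8
ee_pos: [0.5334, -0.0272, 0.1093]
eef_rot: [3.141, 0.001, 2.461]
force: [-2.3, 0.4, 12.6]
grip_width: 0.0115
grip_force: 50.0
```

In the tool's units: -0.5 mm is -0.0005, 0.42 rad is 0.1337.

Call:
arm_command(plan=[[[0, 0, -0.0005, 0, 0, 0.0191, 1], [0, 0, -0.0005, 0, 0, 0.0382, 1], [0, 0, -0.0005, 0, 0, 0.0573, 1], [0, 0, -0.0005, 0, 0, 0.0764, 1], [0, 0, -0.0005, 0, 0, 0.0955, 1], [0, 0, -0.0005, 0, 0, 0.1146, 1], [0, 0, -0.0005, 0, 0, 0.1337, 1], [0, 0, -0.0005, 0, 0, 0.1337, 1]]])

```text
time_s: 11.6
ee_pos: [0.5333, -0.0272, 0.1093]
eef_rot: [3.141, 0.0, 2.039]
force: [-0.5, -0.3, 7.2]
grip_width: 0.0123
grip_force: 50.0
```

```bash
python3 -c "
from h import *
o=ctrl.get_obs(); print(o['ee_pos'],o['force'],o['moment'],o['eef_rot'],o['qpos'][5])"
```

```text
[ 0.53334376 -0.02716899  0.10928706] [-0.45904157 -0.29131159  7.18740216] [-0.14712285  0.2368574   0.0880354 ] [3.14102000e+00 4.92123069e-04 2.03881665e+00] -0.5874125981832176
```

In the tool's units: 0.365 rad is 0.1162.

Call:
arm_command(plan=[[[0, 0, 0, 0, 0, 0.0191, 1], [0, 0, 0, 0, 0, 0.0382, 1], [0, 0, 0, 0, 0, 0.0573, 1], [0, 0, 0, 0, 0, 0.0764, 1], [0, 0, 0, 0, 0, 0.0955, 1], [0, 0, 0, 0, 0, 0.1114, 1], [0, 0, 0, 0, 0, 0.1162, 1], [0, 0, 0, 0, 0, 0.1162, 1], [0, 0, 0, 0, 0, 0.1162, 1]]])

```text
time_s: 12.5
ee_pos: [0.5334, -0.0272, 0.1093]
eef_rot: [3.141, 0.0, 1.676]
force: [-0.1, -0.6, 8.1]
grip_width: 0.0116
grip_force: 50.0
```

```bash
python3 - <<'E'
from h import *
o=ctrl.get_obs(); p,d,i=grab("wrist"); o=ctrl.get_obs(); print(o['ee_pos'],o['force'],o['moment'],o['eef_rot']); np.savez("w7.npz",p=p,d=d,T=i["world_to_cam"])
R=Ro.from_euler("xyz",o["eef_rot"]); t=R.inv().apply(wcl(p,d,i,(240,400,180,330))-o["ee_pos"])*1000
k=(t[:,2]>-23.5)&(t[:,2]<-20.5)&(abs(t[:,1])<7)&(abs(t[:,0])<22); print("bar in tool",k.sum(),cv2.minAreaRect(t[k][:,:2].astype(np.float32)))
q=cv2.resize(p[180:300,240:400],(800,600),interpolation=cv2.INTER_CUBIC); cv2.imwrite("pics/w7.png",cv2.convertScaleAbs(q,alpha=1.4,beta=15))
E
```

```text
[ 0.5333862  -0.02717935  0.10930667] [-0.58204481 -1.08986812  6.7570755 ] [-0.13354678  0.07907878  0.11731809] [3.14075158e+00 2.92027989e-04 1.67602514e+00]
bar in tool 1222 ((0.5120944976806641, -0.08097314834594727), (13.387923240661621, 39.572750091552734), 89.34546661376953)
```

View pics/w7.png

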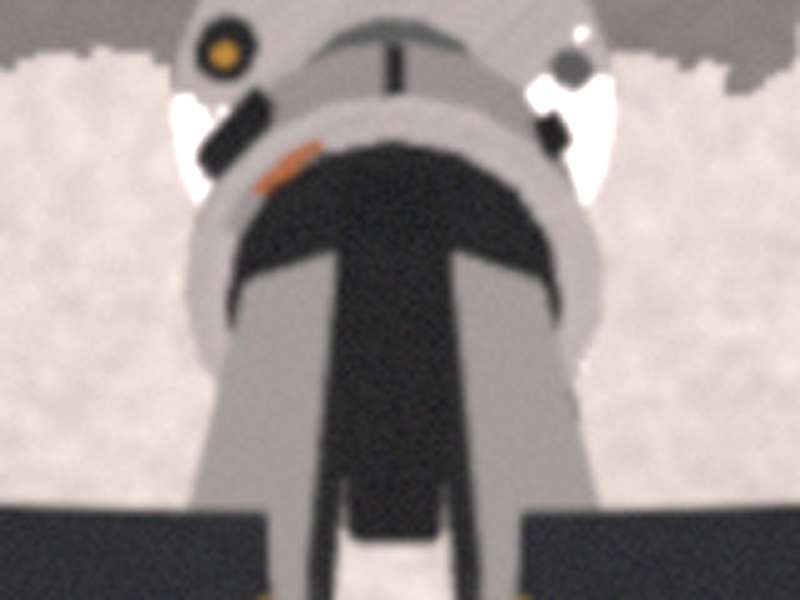

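The crop shows the cap down on the rim with its bar (column 395) pointing at the narrow middle mark (396,68). The broad notch rib is 45° back at (235,130). The ring's return moment of about 0.11 N m fits the middle mark.

```bash
python3 -c "
from station import ctrl
print(ctrl.hand_in())"
```

```text
the job is handed in; nothing more can be done
None
```

The job is handed in: the cell is seated in the test holder, and the gripper still holds the cap pressed down and twisted to the middle mark, at about 12.6 s on the robot clock; it was not turned as far as the lock, and the meter, pack and tape were not touched.

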